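Turn the burner head so its air tube faces the gas jet

TASK

The head of the table-top gas burner has been left twisted round in its seat. Turn it about its upright axis until the open mouth of its long air tube points straight at the brass jet on the valve block, and leave it sitting flat in its ring, let go and still. Do not disturb the salt shaker, the tomato or the onion standing around the burner.

Things in the scene. Friction and masses are not known exactly. Their poses are not given: they have to be found in the camera images.
- burner_base: Fixed burner base: dark steel plate 245 x 150 mm (x -75 to 170), top 14 mm above the worktop. Origin on the worktop under the seat axis, z up, +x to the jet. Seat: steel ring on the plate, inner radius 34, outer 38, 10 mm high. Valve block 26 x 30 mm from x = 120, top 58 mm above the worktop, carries the brass jet towards the seat, a black knob behind and a dark steel hose stub at +y.
- jet_tip (a point): Tip of the brass jet on the valve block, 98 mm from the seat's axis along the base's +x, 44 mm above the worktop.
- burner_head: Loose cast burner head, 0.45 kg, in the seat ring with 3 mm clearance. Origin at its underside centre (14 mm up when seated), z up its axis, +x to its tube mouth. Body radius 36 mm; above it a round crown, radius 27, 45 to 82 mm above the origin: grip there. One long hollow tube (26 mm thick, 35 at the mouth) reaches 85 mm out along +x; a short solid square lug 56 mm along -x.
- tube_mouth (a point): Centre of the open mouth of the air tube, 85 mm from the head's axis, 30 mm above its underside.
- crown_grip (a point): Point on the head's axis inside the crown, 69 mm above its underside (83 mm above the worktop when seated): good TCP position for gripping the crown from above.
- salt_shaker: Salt shaker with a domed cap, 44 mm across, 90 mm tall; bystander. Origin at the centre of its underside.
- tomato: Tomato, about 58 mm across, 62 mm tall; bystander. Origin at the centre of its underside.
- onion: Onion, about 71 mm across, 72 mm tall; bystander. Origin at the centre of its underside.
There are look-alikes about, which are no part of the job. Of the things shaped like the burner_head, the aluminium one is meant.

How it is judged:
At the end, for the whole second after the job is handed in: The head stands flat in its seat ring (its axis within 6 mm of the seat's, underside within 4 mm of the plate, tilt under 0.06 rad), at rest, with the mouth of its air tube on the jet's side and no more than 11 mm (about 7 degrees) to either side of the line from the seat's axis to the jet (x of tube_mouth in the frame of burner_base above 0.07 m and y of tube_mouth in the frame of burner_base between -0.011 and 0.011 m and horizontal distance between burner_head and burner_base below 0.006 m and z of burner_head in the frame of burner_base below 0.018 m and angle between burner_head's own z axis and vertical below 0.06 rad and linear speed of burner_head below 0.01 m/s and angular speed of burner_head below 0.1 rad/s); the robot touches nothing.
It fails at once if the salt shaker is moved by more than 30 mm (distance of salt_shaker from where it was at the start of the episode above 0.03 m).
It fails at once if the tomato is moved by more than 30 mm (distance of tomato from where it was at the start of the episode above 0.03 m).
It fails at once if the onion is moved by more than 30 mm (distance of onion from where it was at the start of the episode above 0.03 m).
It also fails if it takes over 58 s, if anything falls off the work surface, if the arm or the gripper's body presses on something with over 40 N, if the wrist force passes 120 N, or if a joint passes its speed limit or range.

ROBOT

A 6-joint arm with a two-finger parallel gripper is mounted at the origin on a cart in front of the work surface, level with it; the furniture and walls round the work are solid. World frame = base frame: x ahead of the robot, y to its left, z up, the work surface at z = 0. Lengths are in m, angles in rad, forces in N, time in s.
With the tool pointing down it reaches from about 0.4 to 0.925 m from the base axis. Payload 12.5 kg.
Tool frame: the origin (TCP) lies between the finger pads, 19 mm behind the fingertips; this is the grasp point; z points along the fingers, y is the line along which they close (so a half turn about z gives the same grasp; the last joint's range is limited). The gripper opens to 95 mm and grips with 3 to 60 N. Pads are 20 mm wide; open, the fingers measure 119 mm over their backs; the gripper's body (75 mm by 180 mm) begins 59 mm behind the grasp point.
Start: joints at [-0.106, 0.491, 1.559, -0, 1.092, -0.106], TCP at [0.625, 0, 0.233] pointing down, gripper open.
Joint ranges: [-3.1, 3.1], [-0.84, 2.19], [0.05, 2.79], [-1.13, 4.28], [0.06, 2.93], [-2.69, 2.69]. Speed limits (rad/s): [2.22, 2.22, 2.79, 3.14, 3.14, 3.14].

INTERFACE

Orientations are given as a unit quaternion [x, y, z, w].
In Python, from cell import r gives the robot as it stands.
- The arm moves only by the tool step_arm, never from a script. Its argument "plan" is one flat list of numbers, 5 for each row, row after row: the shift along the world's x, y, z in m, then the turn about the world's z in degrees, then the closure, from -1 (fully open) to 1 (shut). A call has 1 to 5 rows; each row shifts and turns the commanded pose from where the row before left it; what a row does not reach is not made up. A row lasts 1/12 s, in which the tool goes at most 41.7 mm and 7.16 degrees, less where a joint would pass 70% of its speed; a pose out of reach is approached as far as the arm can. A call is refused whole if a number of a shift passes 0.0417 or a number of a turn 7.16, either way. A call with a gripper value outside its range is refused whole. The fingers move at their own pace and stop on an object; "squeeze" is the grip in N (left out, the last holds). Time passes only in rows, so rows that do not move let the fingers close. It gives the time, the measured TCP pose, the force, the opening and the grip force at its end, in the units of the state.
- r.observe(): the state, without advancing time (a new reading comes with each control period).
- r.grab_frame(name): name is "scene" or "side" or "wrist"; returns (picture, depth): 384x512x3 uint8, red, green, blue; 384x512 float32, m along the optical axis (not along the pixel's ray), 0 where there is no reading.
- r.camera_model(name): a dict with "fx", "fy", "cx", "cy" (pixels), "rvec" (rotation vector, rad) and "tvec" (3), from world to camera coordinates, as OpenCV has them; the wrist camera has in their place "T_tool_cam" (4x4, takes a point from camera to tool coordinates, whose origin is the TCP and whose axes are the flange's). Camera axes: x right, y down, z forward; pixel columns grow to the right and rows downward; lengths in m; the calibration is good to about 2 mm. The wrist camera is an equidistant fisheye: a pixel r from the principal point sees the ray r / f radians off the axis. A picture is of the moment at which its call begins: read the wrist's pose just before it. camera_model takes no time and is no camera call.
- r.close_job(): hands the job in; it is judged then, once.
Trained networks look in the newest picture that a camera, given by its name, has taken for a name from the list of things; names that differ only in an ending like _2 or _b are one class to them, and where a whole thing is asked for, a point or a joint stands for the part that bears it (a point fixed in the world has none). Each returns a list of dicts, best first, with "p" (0 to 1); they miss things now and then, are a little off and sometimes report something else, mostly with a low value. They report only what shows in the picture. A call takes as long as a camera call. They do not tell look-alikes from the thing itself.
- r.look_for(camera, name): "xy" ([column, row] in pixels, amid what is visible of it).
- r.silhouettes(camera, name): "pixels" (384x512 bool, what is visible of it) and "xy" ([column, row] in pixels, amid what is visible of it).
The state is a dict: "time": time; "joint_pos": joint angles; "joint_vel": joint speeds; "tau": joint torques, N m; "ee_pos": TCP position; "tool_rot": TCP orientation; "force": force on the tool from outside, world axes, zero at the start; "wrist_torque": the same for the moment, N m; "finger_gap": finger opening in m; "finger_force": force on a finger pad.
Only numpy, scipy, OpenCV 4.12 (cv2) and the standard library are available. Lean on these libraries where they do the work, as an engineer would, in place of code of your own. Each camera call takes 0.05 s, during which the arm holds its last target. There are 200 camera calls.

## Working session

There is one attempt and no reset: what is moved stays moved. The work goes in short steps, Python scripts to look and compute and a tool call to move; the robot and the scene stay as the last step left them, time stands still between calls to the robot, and variables do not carry over. Pictures are saved under pics/ and viewed, at most 10 in all, crops included, and the job is handed in when it is done.

Besides the shell and the picture viewer there is one more tool, called as a command line: name --argument value ..., lists and objects as JSON in quotes. step_arm: Moves the arm, as the interface text tells. Its arguments: {"type":"object","properties":{"plan":{"type":"array"},"squeeze":{"type":"number"}},"required":["plan"]}

```bash
mkdir -p pics
cat > h.py <<'E'
import numpy as np, cv2
from cell import r
def world(cam,d,m=None):
    c=r.camera_model(cam); R=cv2.Rodrigues(np.array(c['rvec'],float))[0]; t=np.array(c['tvec'],float).ravel()
    v,u=np.mgrid[0:384,0:512]
    P=np.stack([(u-c['cx'])/c['fx']*d,(v-c['cy'])/c['fy']*d,d],-1)
    return (P-t)@R
def proj(cam,p):
    c=r.camera_model(cam); R=cv2.Rodrigues(np.array(c['rvec'],float))[0]
    q=R@np.array(p)+np.array(c['tvec'],float).ravel(); return [c['fx']*q[0]/q[2]+c['cx'],c['fy']*q[1]/q[2]+c['cy']]
E
python3 - <<'E'
from h import *
ims=[]
for cam in ['scene','side']:
    im,d=r.grab_frame(cam); ims.append(im); W=world(cam,d); np.savez(f'{cam}.npz',im=im,d=d,W=W)
    for n in ['burner_head','burner_base','jet_tip','tube_mouth','salt_shaker','tomato','onion']:
        for o in r.silhouettes(cam,n)[:4]:
            m=o['pixels']&(d>0); p=W[m]
            print(cam,n,round(o['p'],2),np.round(o['xy']),m.sum(),np.round(np.median(p,0),3) if len(p) else '',np.round(p.max(0),3) if len(p) else '')
cv2.imwrite('pics/a.png',cv2.cvtColor(cv2.resize(ims[0],(800,600)),cv2.COLOR_RGB2BGR))
cv2.imwrite('pics/b.png',cv2.cvtColor(cv2.resize(ims[1],(800,600)),cv2.COLOR_RGB2BGR))
print(r.observe()['time'])
E
```

```text
scene burner_head 0.95 [336. 225.] 1199 [ 0.578 -0.204  0.046] [ 0.621 -0.115  0.089]
scene burner_head 0.88 [237. 169.] 994 [0.596 0.094 0.06 ] [0.713 0.181 0.104]
scene burner_head 0.82 [274. 278.] 1275 [ 0.393 -0.151  0.047] [ 0.492 -0.098  0.088]
scene burner_head 0.3 [192. 142.] 460 [0.637 0.254 0.046] [0.702 0.327 0.077]
scene burner_base 0.74 [262. 192.] 3198 [0.602 0.017 0.016] [0.706 0.186 0.063]
scene burner_base 0.26 [238. 174.] 1012 [0.594 0.093 0.06 ] [0.683 0.148 0.104]
scene jet_tip 0.61 [262. 194.] 3064 [0.603 0.014 0.016] [0.708 0.172 0.063]
scene jet_tip 0.18 [190. 143.] 458 [0.638 0.254 0.046] [0.714 0.328 0.077]
scene tube_mouth 0.84 [334. 226.] 1143 [ 0.577 -0.206  0.046] [ 0.621 -0.124  0.089]
scene tube_mouth 0.8 [234. 167.] 1005 [0.594 0.094 0.06 ] [0.679 0.155 0.104]
scene tube_mouth 0.8 [278. 282.] 1293 [ 0.391 -0.152  0.047] [ 0.515 -0.113  0.088]
scene tomato 0.89 [227. 230.] 439 [0.449 0.016 0.044] [0.493 0.068 0.063]
scene onion 0.59 [192. 144.] 436 [0.636 0.254 0.046] [0.679 0.305 0.072]
side burner_head 0.92 [326. 260.] 1615 [ 0.58  -0.216  0.045] [ 0.
[... 187 characters left out ...]
burner_base 0.66 [274. 212.] 2547 [ 0.603 -0.001  0.016] [0.692 0.156 0.062]
side jet_tip 0.88 [271. 214.] 2604 [ 0.603 -0.001  0.016] [0.705 0.165 0.062]
side jet_tip 0.26 [251. 189.] 1011 [0.598 0.084 0.058] [0.725 0.257 0.101]
side tube_mouth 0.85 [249. 191.] 992 [0.597 0.084 0.058] [0.703 0.257 0.101]
side tube_mouth 0.7 [322. 263.] 1611 [ 0.58  -0.216  0.045] [ 0.67  -0.099  0.087]
side tube_mouth 0.66 [235. 280.] 1737 [ 0.396 -0.163  0.045] [ 0.51  -0.096  0.087]
side salt_shaker 0.63 [293. 171.] 388 [0.757 0.109 0.049] [0.827 0.159 0.092]
side tomato 0.95 [214. 233.] 458 [0.451 0.008 0.04 ] [0.503 0.072 0.062]
side onion 0.96 [232. 162.] 374 [0.637 0.247 0.042] [0.715 0.374 0.071]
0.8
```

View pics/a.png

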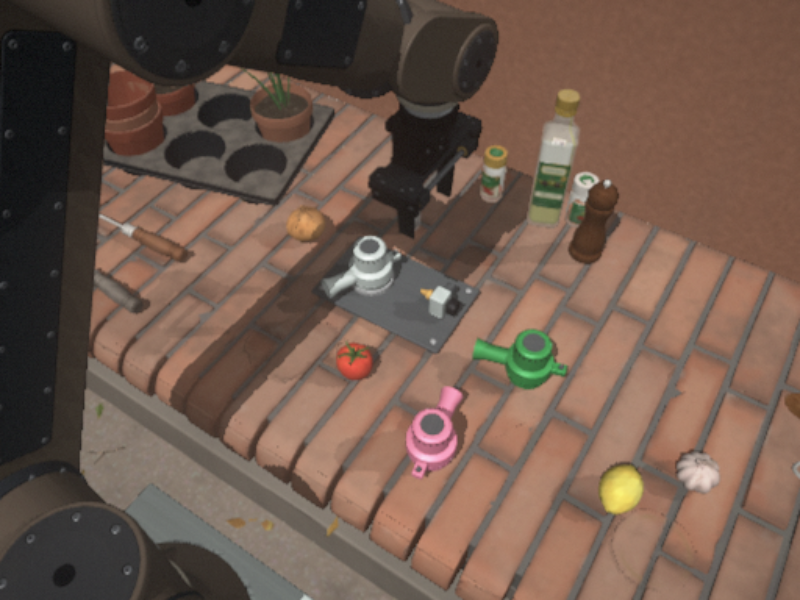

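View pics/b.png

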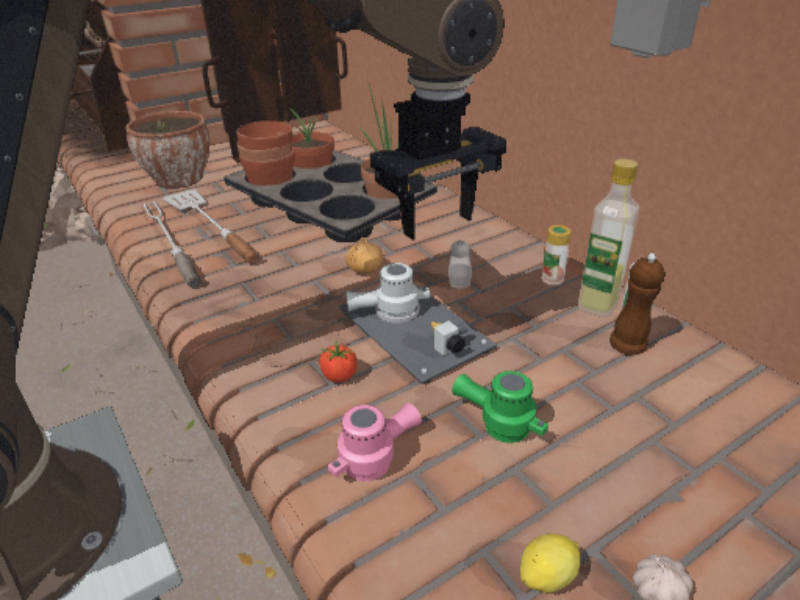

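The aluminium (white) head at scene (370,265) sits on the dark plate. Its tube points down-left, to (335,287), while the jet is at (428,295). The pink and green heads are the look-alikes.

```bash
cat > m.py <<'E'
from h import *
from scipy.optimize import least_squares
def ana(Ws,c0=(0.598,0.09)):
    for cam,W,d in Ws:
        near=(d>0)&(np.hypot(W[...,0]-c0[0],W[...,1]-c0[1])<0.06)
        p=W[near&(W[...,2]>0.068)&(W[...,2]<0.094)][:,:2]
        # outer crown circle: r=27
        f=least_squares(lambda c:np.hypot(*(p-c).T)-0.027,c0,loss='soft_l1',f_scale=0.002); c=f.x
        t=W[(d>0)&(W[...,2]>0.092)&(W[...,2]<0.12)&near]
        a=W[(d>0)&(W[...,2]>0.034)&(W[...,2]<0.075)]; q=a[:,:2]-c; rr=np.hypot(*q.T)
        k=(rr>0.045)&(rr<0.1); ang=np.degrees(np.arctan2(q[k,1],q[k,0])); h=np.histogram(ang,24,(-180,180))
        print(cam,'crown',c.round(4),len(p),'top',len(t),t.mean(0).round(4) if len(t) else '')
        for i in range(24):
            if h[0][i]>3:
                s=(ang>=h[1][i])&(ang<h[1][i+1]); print('  ang',h[1][i],h[0][i],'mean',ang[s].mean().round(1),'rmax',rr[k][s].max().round(3),'z',a[k][s,2].mean().round(3), 'xy',a[k][s].mean(0)[:2].round(3))
E
python3 - <<'E'
from m import *
Ws=[]
for cam in ['scene','side']:
    z=np.load(cam+'.npz'); im,d,W=z['im'],z['d'],z['W']; Ws.append((cam,W,d))
    dark=(im.max(-1)<95)&(d>0)&(W[...,2]>0.009)&(W[...,2]<0.02)&(np.hypot(W[...,0]-.6,W[...,1]-.04)<0.2)
    dark=cv2.morphologyEx(dark.astype(np.uint8),cv2.MORPH_OPEN,np.ones((3,3)))>0
    n,l,s,_=cv2.connectedComponentsWithStats(dark.astype(np.uint8)); i=1+s[1:,4].argmax()
    p=W[l==i][:,:2].astype(np.float32); print(cam,len(p),cv2.minAreaRect(p*1000))
    b=W[(d>0)&(W[...,2]>0.052)&(W[...,2]<0.066)&(np.hypot(W[...,0]-.6,W[...,1]+.03)<0.07)]; print('block',b.mean(0).round(4),len(b))
    o=W[(d>0)&(W[...,2]>0.03)&(np.hypot(W[...,0]-.757,W[...,1]-.11)<0.04)]; print('salt',o.mean(0) if len(o) else '')
ana(Ws)
E
```

```text
scene 278 ((590.2321166992188, -3.010894775390625), (61.40608596801758, 62.38547134399414), 53.87003707885742)
block [ 0.6164 -0.0379  0.0574] 153
salt [0.76433421 0.10052426 0.03649394]
side 123 ((555.0338134765625, 137.16021728515625), (37.04295349121094, 66.16496276855469), 45.866275787353516)
block [ 0.6166 -0.0406  0.0568] 145
salt [0.75952176 0.11151265 0.06143043]
scene crown [0.6152 0.1002] 146 top 269 [0.6116 0.0972 0.0975]
  ang -45.0 12 mean -33.5 rmax 0.054 z 0.048 xy [0.656 0.073]
  ang -30.0 13 mean -23.8 rmax 0.056 z 0.053 xy [0.661 0.08 ]
  ang 135.0 24 mean 147.9 rmax 0.087 z 0.048 xy [0.551 0.14 ]
  ang 150.0 90 mean 158.9 rmax 0.086 z 0.057 xy [0.552 0.125]
  ang 165.0 68 mean 167.5 rmax 0.086 z 0.049 xy [0.552 0.115]
side crown [0.6149 0.0994] 173 top 193 [0.6114 0.0937 0.0973]
  ang -45.0 16 mean -33.1 rmax 0.054 z 0.047 xy [0.656 0.072]
  ang -30.0 8 mean -24.7 rmax 0.055 z 0.053 xy [0.661 0.078]
  ang 135.0 4 mean 149.2 rmax 0.085 z 0.047 xy [0.551 0.137]
  ang 150.0 82 mean 160.7 rmax 0.086 z 0.055 xy [0.551 0.122]
  ang 165.0 79 mean 167.7 rmax 0.086 z 0.048 xy [0.552 0.113]
```

Run:
```python
from m import *
c=np.array([.615,.0998])
for cam in ['scene','side']:
    z=np.load(cam+'.npz'); im,d,W=z['im'],z['d'],z['W']
    r.grab_frame(cam)
    m=max((o for o in r.silhouettes(cam,'burner_base')),key=lambda o:o['pixels'].sum())['pixels']
    pl=m&(d>0)&(abs(W[...,2]-.0155)<.004); pl=cv2.morphologyEx(pl.astype(np.uint8),cv2.MORPH_OPEN,np.ones((3,3)))>0
    p=(W[pl][:,:2]*1000).astype(np.float32); print(cam,len(p),cv2.minAreaRect(p),np.percentile(p,[0,1,50,99,100],axis=0).round().tolist())
    # edges by slices
    for lo in range(-60,190,25):
        s=p[abs(p[:,1]-lo)<5]
        if len(s)>5: print('   y',lo,'x',np.round([s[:,0].min(),s[:,0].max()]))
    a=W[(d>0)&(W[...,2]>.03)&(W[...,2]<.07)]; q=a[:,:2]-c; rr=np.hypot(*q.T); th=np.degrees(np.arctan2(q[:,1],q[:,0]))%360
    for lo,hi in[(.045,.055),(.055,.065),(.065,.075),(.075,.088)]:
        k=(rr>lo)&(rr<hi)&(th>110)&(th<220); zt=a[k,2]
        kk=zt>zt.max()-.005
        print('   tube',lo,k.sum(),'ang',np.percentile(th[k],[2,50,98]).round(1),'zmax',zt.max().round(3),'topang',np.median(th[k][kk]).round(1))
    b=(d>0)&(np.hypot(W[...,0]-.615,W[...,1]+.03)<.05)&(W[...,2]>.054)&(W[...,2]<.061)
    t=W[b]; print('   blocktop',np.percentile(t[:,:2],[2,50,98],axis=0).round(3).tolist())
    brass=(im[...,0].astype(int)-im[...,2]>60)&(d>0)&(np.hypot(W[...,0]-.615,W[...,1])<.035)&(W[...,2]>.03)
    if brass.any(): print('   brass',W[brass].mean(0).round(4),brass.sum(),W[brass][:,1].max())
```

```text
scene 2561 ((616.133544921875, 51.55138397216797), (151.76699829101562, 244.46829223632812), 1.1761462688446045) [[538.0, -71.0], [541.0, -69.0], [595.0, 23.0], [689.0, 169.0], [693.0, 174.0]]
   y -60 x [544. 691.]
   y -35 x [544. 692.]
   y -10 x [545. 690.]
   y 15 x [541. 691.]
   y 40 x [541. 689.]
   y 65 x [541. 689.]
   y 90 x [540. 675.]
   y 115 x [543. 582.]
   y 165 x [538. 648.]
   tube 0.045 40 ang [147.9 165.3 173.2] zmax 0.061 topang 158.0
   tube 0.055 36 ang [148.1 162.2 169.7] zmax 0.061 topang 157.2
   tube 0.065 38 ang [149.1 162.  167. ] zmax 0.062 topang 157.2
   tube 0.075 79 ang [146.1 157.4 168. ] zmax 0.064 topang 156.2
   blocktop [[0.603, -0.061], [0.616, -0.036], [0.632, -0.017]]
   brass [ 0.6149 -0.0111  0.051 ] 33 0.0007419937033123667
side 2118 ((615.8394775390625, 48.93035125732422), (150.98463439941406, 242.7450714111328), 1.4322407245635986) [[538.0, -73.0], [541.0, -71.0], [591.0, 16.0], [689.0, 145.0], [694.0, 169.0]]
   y -60 x [544. 694.]
   y -35 x [543. 693.]
   y -10 x [543. 690.]
   y 15 x [542. 689.]
   y 40 x [541. 691.]
   y 65 x [542. 690.]
   y 90 x [540. 687.]
   y 115 x [541. 582.]
   y 140 x [539. 583.]
   y 165 x [538. 551.]
   tube 0.045 38 ang [153.3 168.2 173.1] zmax 0.059 topang 161.3
   tube 0.055 36 ang [154.7 165.2 170.6] zmax 0.06 topang 159.3
   tube 0.065 40 ang [153.4 165.1 168.9] zmax 0.061 topang 159.9
   tube 0.075 53 ang [150.  164.3 168.5] zmax 0.064 topang 158.5
   blocktop [[0.603, -0.059], [0.617, -0.038], [0.632, -0.02]]
   brass [ 0.6105 -0.0146  0.1962] 26 -0.0002586079459095471
```

step_arm --plan '[-0.003,0.033,0,-7.1,-1,-0.003,0.033,0,-7.1,-1,-0.004,0.033,0,-7.1,-1,0,0,0,-7.1,-1,0,0,0,-7.1,-1]' --squeeze 25

```text
time: 1.42
ee_pos: [0.6147, 0.1009, 0.2335]
tool_rot: [0.89, 0.456, 0.0, 0.0]
force: [0.1, -1.3, 0.2]
finger_gap: 0.0952
finger_force: 0.0
```

step_arm --plan '[0,0,-0.02,-7.1,-1,0,0,-0.03,-7.1,-1,0,0,-0.03,-7.1,-1,0,0,0,0,-1,0,0,0,0,-1]'

```text
time: 1.83
ee_pos: [0.6147, 0.099, 0.1529]
tool_rot: [0.958, 0.288, -0.001, -0.0]
force: [0.4, -0.6, -0.2]
finger_gap: 0.095
finger_force: 0.0
```

step_arm --plan '[0,0,-0.03,0,-1,0,0,-0.025,0,-1,0,0,-0.014,0,-1,0,0,0,0,-1,0,0,0,0,-1]'

```text
time: 2.25
ee_pos: [0.6158, 0.0991, 0.086]
tool_rot: [0.958, 0.287, 0.001, 0.0]
force: [0.0, -0.3, 0.4]
finger_gap: 0.0948
finger_force: 0.0
```

step_arm --plan '[0,0,0,0,1,0,0,0,0,1,0,0,0,0,1,0,0,0,0,1,0,0,0,0,1]'

```text
time: 2.67
ee_pos: [0.6152, 0.099, 0.0851]
tool_rot: [0.958, 0.286, 0.0, 0.0]
force: [0.2, -0.4, 1.0]
finger_gap: 0.0674
finger_force: 0.0
```

step_arm --plan '[0,0,0,0,1,0,0,0,0,1,0,0,0,0,1,0,0,0,0,1,0,0,0,0,1]'

```text
time: 3.08
ee_pos: [0.6152, 0.0989, 0.0846]
tool_rot: [0.958, 0.286, 0.0, 0.0]
force: [0.7, -0.4, 2.4]
finger_gap: 0.053
finger_force: 25.0
```

step_arm --plan '[0,0,0,5,1,0,0,0,5,1,0,0,0,5,1,0,0,0,5,1,0,0,0,0,1]'

```text
time: 3.5
ee_pos: [0.6148, 0.0995, 0.0845]
tool_rot: [0.893, 0.449, -0.0, -0.0]
force: [-1.4, 1.6, 3.2]
finger_gap: 0.0526
finger_force: 25.0
```

Gripped; forces are small. Continuing the turn to a total of about 114°.

step_arm --plan '[0,0,0,6,1,0,0,0,6,1,0,0,0,6,1,0,0,0,6,1,0,0,0,6,1]'

```text
time: 3.92
ee_pos: [0.6143, 0.0994, 0.0845]
tool_rot: [0.747, 0.665, -0.0, -0.001]
force: [-4.1, 2.8, 4.7]
finger_gap: 0.0533
finger_force: 25.0
```

step_arm --plan '[0,0,0,6,1,0,0,0,6,1,0,0,0,6,1,0,0,0,6,1,0,0,0,6,1]'

```text
time: 4.33
ee_pos: [0.6141, 0.0991, 0.0845]
tool_rot: [0.55, 0.835, -0.001, -0.001]
force: [-4.2, 0.8, 5.4]
finger_gap: 0.0531
finger_force: 25.0
```

step_arm --plan '[0,0,0,6,1,0,0,0,6,1,0,0,0,6,1,0,0,0,6,1,0,0,0,6,1]'

```text
time: 4.75
ee_pos: [0.6141, 0.0987, 0.0845]
tool_rot: [0.315, 0.949, -0.001, -0.001]
force: [-4.8, -2.3, 6.2]
finger_gap: 0.0531
finger_force: 25.0
```

step_arm --plan '[0,0,0,4,1,0,0,0,0,1,0,0,0,0,1]'

```text
time: 5.0
ee_pos: [0.6145, 0.0987, 0.0845]
tool_rot: [0.284, 0.959, -0.0, -0.001]
force: [-4.1, -2.8, 5.7]
finger_gap: 0.0531
finger_force: 25.0
```

```bash
cat > t.py <<'E'
from h import *
import sys
c=np.array([.615,.099]); ims=[]
for cam in ['scene','side']:
    im,d=r.grab_frame(cam); W=world(cam,d); ims.append(im[120:260,170:370])
    a=W[(d>0)&(W[...,2]>.03)&(W[...,2]<.068)]; q=a[:,:2]-c; rr=np.hypot(*q.T); th=np.degrees(np.arctan2(q[:,1],q[:,0]))%360
    for nm,l,h in[('tube',235,310),('lug',50,130)]:
      for lo,hi in[(.045,.055),(.055,.065),(.065,.075),(.075,.086)]:
        k=(rr>lo)&(rr<hi)&(th>l)&(th<h)
        if k.sum()<5: continue
        zt=a[k,2]; kk=zt>zt.max()-.005
        print(cam,nm,lo,k.sum(),'ang',np.percentile(th[k],[2,50,98]).round(1),'zmax',zt.max().round(3),'topang',np.median(th[k][kk]).round(1))
cv2.imwrite('pics/'+sys.argv[1],cv2.cvtColor(cv2.resize(np.hstack(ims),(800,280),interpolation=cv2.INTER_CUBIC),cv2.COLOR_RGB2BGR))
o=r.observe(); print(o['time'],o['ee_pos'],o['tool_rot'],o['force'],o['wrist_torque'])
E
python3 t.py c.png
```

```text
scene tube 0.045 36 ang [252.3 261.8 278.1] zmax 0.063 topang 264.4
scene tube 0.055 36 ang [255.1 260.9 274.7] zmax 0.062 topang 266.9
scene tube 0.065 38 ang [257.6 263.2 276.9] zmax 0.063 topang 268.7
scene tube 0.075 83 ang [257.5 268.2 279.5] zmax 0.064 topang 268.1
scene lug 0.045 23 ang [ 84.6  96.1 100.6] zmax 0.056 topang 93.0
side tube 0.045 28 ang [252.7 259.8 280.1] zmax 0.059 topang 265.4
side tube 0.055 28 ang [255.5 262.6 275.7] zmax 0.059 topang 265.3
side tube 0.065 48 ang [257.  268.8 277.8] zmax 0.061 topang 267.4
side tube 0.075 83 ang [258.1 270.4 278.5] zmax 0.063 topang 267.4
side lug 0.045 8 ang [ 95.7  99.  100.9] zmax 0.054 topang 99.3
5.1 [0.61445826 0.09868761 0.08450342] [ 2.83687388e-01  9.58916543e-01 -4.49762825e-04 -5.71653897e-04] [-3.79705257 -2.84587934  5.53911902] [-0.70317577  0.87984712 -0.08872931]
```

View pics/c.png

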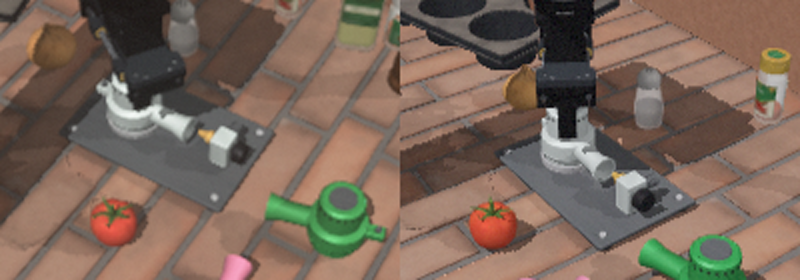

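The tube now lies beside the jet at about 268°; the jet is at 271.3°. I'll trim by +3°, release and retreat.

step_arm --plan '[0,0,0,3,1,0,0,0,0,1,0,0,0,0,0.3,0,0,0,0,-1,0,0,0,0,-1]'

```text
time: 5.52
ee_pos: [0.6152, 0.099, 0.0843]
tool_rot: [0.258, 0.966, 0.0, 0.0]
force: [-0.1, -0.2, 0.4]
finger_gap: 0.0614
finger_force: 0.0
```

step_arm --plan '[0,0,0,0,-1,0,0,0,0,-1,0,0,0,0,-1,0,0,0,0,-1,0,0,0,0,-1]'

```text
time: 5.93
ee_pos: [0.615, 0.0991, 0.0844]
tool_rot: [0.257, 0.966, 0.0, 0.0]
force: [0.6, 0.8, -0.8]
finger_gap: 0.0925
finger_force: 0.0
```

step_arm --plan '[0,0,0.01,0,-1,0,0,0.03,0,-1,0,0,0.04,0,-1,0,0,0.04,0,-1,0,0,0.04,0,-1]'

```text
time: 6.35
ee_pos: [0.6146, 0.099, 0.2471]
tool_rot: [0.257, 0.966, 0.0, 0.0]
force: [0.7, -0.8, 0.2]
finger_gap: 0.0951
finger_force: 0.0
```

step_arm --plan '[0,0.04,0,0,-1,0,0.04,0,0,-1,0,0,0,0,-1,0,0,0,0,-1]'

```text
time: 6.68
ee_pos: [0.6146, 0.1807, 0.2452]
tool_rot: [0.256, 0.967, 0.0, 0.0]
force: [0.8, 0.4, 0.0]
finger_gap: 0.0947
finger_force: 0.0
```

```bash
python3 t.py d.png
python3 - <<'E'
from m import *
Ws=[]
for cam in ['scene','side']:
    im,d=r.grab_frame(cam); Ws.append((cam,world(cam,d),d))
ana(Ws)
E
```

```text
scene tube 0.045 35 ang [256.1 264.4 278.6] zmax 0.061 topang 268.5
scene tube 0.055 35 ang [258.1 264.9 279.2] zmax 0.06 topang 269.6
scene tube 0.065 38 ang [260.3 266.2 278.8] zmax 0.063 topang 271.2
scene tube 0.075 77 ang [260.2 270.6 282.4] zmax 0.064 topang 270.2
scene lug 0.045 24 ang [ 85.4  98.5 103.7] zmax 0.056 topang 96.9
side tube 0.045 33 ang [255.4 262.5 280.4] zmax 0.058 topang 268.4
side tube 0.055 31 ang [258.6 264.5 280.7] zmax 0.06 topang 269.4
side tube 0.065 51 ang [260.  271.1 282. ] zmax 0.06 topang 269.8
side tube 0.075 75 ang [260.8 272.3 282.8] zmax 0.062 topang 269.8
side lug 0.045 11 ang [ 94.4  99.8 105.6] zmax 0.055 topang 98.5
6.7833 [0.61487053 0.17867807 0.24471677] [ 2.56963333e-01  9.66421149e-01 -9.37768808e-05  1.06952957e-05] [0.26113975 1.08868888 0.10779505] [ 0.03704634 -0.00493612  0.02741476]
scene crown [0.6146 0.1004] 145 top 267 [0.6108 0.0975 0.0975]
  ang -105.0 115 mean -96.3 rmax 0.086 z 0.052 xy [0.607 0.034]
  ang -90.0 68 mean -83.7 rmax 0.1 z 0.052 xy [0.623 0.028]
  ang 75.0 4 mean 87.8 rmax 0.053 z 0.054 xy [0.616 0.149]
  ang 90.0 19 mean 98.1 rmax 0.056 z 0.051 xy [0.608 0.149]
side crown [0.6147 0.0998] 185 top 196 [0.6112 0.0938 0.0972]
  ang -105.0 94 mean -96.6 rmax 0.088 z 0.051 xy [0.607 0.033]
  ang -90.0 81 mean -82.7 rmax 0.089 z 0.048 xy [0.624 0.027]
  ang 90.0 10 mean 100.0 rmax 0.057 z 0.049 xy [0.606 0.15 ]
```

View pics/d.png

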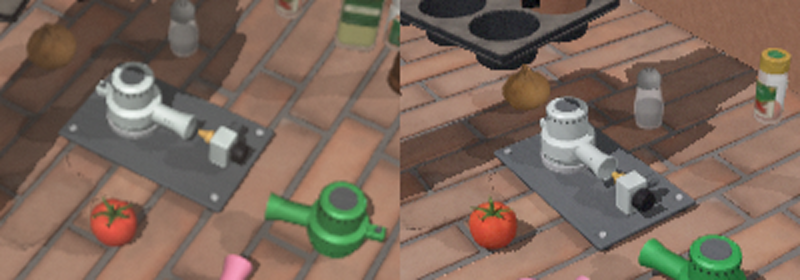

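The picture shows the mouth facing the jet, with its centre at about 271.5° against 271.3° wanted. The crown's height and axis haven't changed, and the shaker, tomato and onion haven't moved.

```bash
python3 -c "
from cell import r
print(r.close_job())"
```

```text
the job is handed in; nothing more can be done
None
```

The job is handed in: the burner head was turned about 117° so its tube mouth points at the jet, measured within about 1–2°, and it was left seated, released and clear of the arm. No verdict came back.

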